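Pin the imaging-chamber clamp shut

TASK

Close the hinged lid of the slide clamp on the bench, then take the larger locking pin (the one with the wide collar and thick round grip) out of its holder and push it down through the hole in the lid into the hole of the base. The slide inside rests on a spring that lifts the lid a little, so press down with the pin's collar until the lid is fully shut, and finish while still gripping the pin and pressing. Leave the other things on the bench where they are.

Things in the scene. Friction and masses are not known exactly. Their poses are not given: they have to be found in the camera images.
- clamp: Clamshell slide clamp, plain aluminium, fixed to the bench. Base 170 mm long (its x), 100 wide (its y), 45 high; origin: centre of its underside, z up. Hinge at its +x end (lugs rise to 57 mm), pin hole towards -x. Two 8 mm high lugs on the long sides reach 68 mm from the centre line. Shut, the lid's upper face is 55 mm above the bench.
- lid_hinge (a point): Middle of the hinge axis, 50 mm above the bench, 75 mm from the clamp's origin towards its +x; the axis runs along the clamp's y, and the shut lid reaches from it towards the clamp's -x.
- lid (a joint): Lid angle, rad: 0 shut, grows as it opens upward, starts 0.9 to 1.35, stop at 1.6. Plate 84 mm wide, 10 thick, from 4 to 155 mm from the hinge axis (at its mid-thickness); a 37 x 41 mm window is centred 75 mm out. No handle: push its outer (upper) face over. Stiff hinge: it stays where left (above 0.05); 1 to 2 N on the face 110 mm out moves it.
- lid_hole (a point): Centre of the pin hole (14 mm across) at the lid's outer (upper) face, moves with the lid; 130 mm from the hinge axis.
- cassette: White slide cassette, 50 x 76 x 8 mm, loose in the clamp's pocket on a spring platen; origin: centre of its underside. It stops the released lid about 0.05 rad (7 mm at the pin hole) short of shut; about 5 to 6 N down at the pin hole closes the rest, 3 N or more keeps it shut.
- base_hole (a point): Mouth of the pin hole (13.5 mm across, straight down through the base) at the base's top face, 45 mm above the bench; lies under the lid's hole when the lid is shut.
- pin: Locking pin, plain steel, upright in one of the holder's holes, about 80 g. Origin: centre of its lower tip, z up. Shank 10 mm across, 48 long, tip chamfered 4 mm; collar 26 mm across from 48 to 52 mm; round grip 18 mm across from 52 to 94 mm. Starts with the collar on the holder, tip 7 mm above the bench; home in the shut clamp the tip is at 7 mm again.
- spare_pin: The other, smaller steel pin in the holder, not to be used: thin 8 mm shank, 17 mm collar and a 14 mm ball as its head, top at 73 mm from its tip (origin at the tip, 7 mm above the bench at the start). Leave it.
- holder: Grey pin holder, a fixed block 50 mm (its x) by 120 mm (its y) by 55 mm high, origin at the centre of its underside; two upright holes 12.5 mm across, at y = -35 and +35 mm. Which pin stands in which varies.
- dishes: Two stacked clear petri dishes, 56 mm across, 25.5 mm high; bystander.
- flask: Clear culture flask lying flat, 80 x 55 x 28 mm with a white screw cap, 112 mm long in all (neck along its +x); bystander.
- bottle: Amber reagent bottle, 60 mm across, 130 mm high; bystander.
- jar: White jar, 56 mm across, 70 mm high; bystander.
- timer: White lab timer, 60 x 50 x 22 mm; bystander.
- tip_box: Grey box of pipette tips, 85 x 120 mm, 58 mm high; bystander.
Mind the look-alikes: they are no part of the job. What is shaped like the pin but red is not meant.

How it is judged (in metres and radians):
On the way, in this order (a step that is already met when the one before it is completed fails the run):
1. the lid is closed down onto the slide (lid angle under 0.1 rad) (value of joint lid below 0.1 rad), for 0.2 s.
2. the locking pin has entered the base hole through the lid (tip at least 8 mm below the base's top face, upright, with the lid closed) (horizontal distance between pin and base_hole below 0.004 m and angle between the z axis of pin and the z axis of clamp, either way round below 0.1 rad and z of pin in the frame of base_hole below -0.008 m and value of joint lid below 0.1 rad), for 0.1 s.
At the end, for the whole second after the job is handed in: The pin stands upright (0.1 rad) in the base hole (within 4 mm), collar down on the lid (tip 34.5 mm or more below the base top); the lid is fully shut (under 0.015 rad), pressed by the gripped, still pin (fingers over 2 N on the pin, pin over 1.5 N on the clamp) (horizontal distance between pin and base_hole below 0.004 m and angle between the z axis of pin and the z axis of clamp, either way round below 0.1 rad and value of joint lid below 0.015 rad and z of pin in the frame of base_hole below -0.0345 m and contact force between pin and clamp above 1.5 N and contact force between the fingers and pin above 2 N and linear speed of pin below 0.02 m/s); the arm keeps its last pose, push and grip.
It fails at once if another thing on the bench (dishes, flask, bottle, jar, timer, tip box or the small spare pin) is shifted by more than 40 mm (distance of any of dishes, flask, bottle, jar, timer, tip_box, spare_pin from where it was at the start of the episode above 0.04 m).
It also fails if it takes over 61 s, if anything falls off the work surface, if the arm or the gripper's body presses on something with over 40 N, if the wrist force passes 120 N, or if a joint passes its speed limit or range.

ROBOT

A 7-joint arm with a two-finger parallel gripper is mounted at the origin on the work surface. World frame = base frame: x ahead of the robot, y to its left, z up, the work surface at z = 0. Lengths are in mm, angles in degrees, forces in N, time in s.
With the tool pointing down it reaches from about 400 to 900 mm from the base axis. Payload 5.5 kg.
Tool frame: the origin (TCP) lies midway between the tips of the shut fingers; the grasp point (between the pads) lies 19 mm behind it; z points along the fingers, y is the line along which they close (so a half turn about z gives the same grasp; the last joint's range is limited). The gripper opens to 92 mm and grips with 3 to 60 N. Pads are 19 mm wide; open, the fingers measure 130 mm over their backs; the gripper's body (75 mm by 190 mm) begins 47 mm behind the grasp point.
Start: joints at [85.325, 28.699, -24.465, 88.831, 12.651, 65.22, -12.049], TCP at [219.738, -611.731, 226.729] pointing down, gripper open.
Joint ranges: [-164.97, 164.97], [-17.58, 116.51], [-87.97, 89.64], [11.32, 138.91], [-80.73, 260.73], [10.89, 115.49], [-147.41, 147.41]. Speed limits (degrees/s): [147.25, 147.25, 180, 180, 180, 180, 180].

INTERFACE

Orientations are given as a 3x3 rotation matrix whose columns are the frame's x, y, z axes.
In Python, from station import ctrl, eyes, workorder gives the robot as it stands.
- The arm moves only by the tool play_rows, never from a script. Its argument "commands" is a list of rows, each an object with "delta_pos": the shift along the tool's x, y, z each as a share of 200 mm, from -1 to 1, a list of three; "rotation": the turn, a rotation vector about the tool's x, y, z each as a share of pi/2 rad, from -1 to 1, a list of three. A call has 1 to 10 rows; each row is the pose to reach, as a shift and turn from the pose commanded when the call began, along the tool's axes at that moment; what a row does not reach only later rows make up. A row lasts 1/10 s, in which the tool goes at most 50 mm and 8.59 degrees, less where a joint would pass 70% of its speed; a pose out of reach is approached as far as the arm can. A call with a number of a shift or a turn outside -1 to 1 is refused whole. A call with a gripper value outside its range is refused whole. "claw" is the opening, from 0 (shut) to 1 (fully open), set as the call begins (left out, the last holds). The fingers move at their own pace and stop on an object; "newtons" is the grip in N (left out, the last holds). Time passes only in rows, so rows that repeat a pose let the fingers close. It gives the time, the measured TCP pose, the force, the opening and the grip force at its end, in the units of the state.
- ctrl.get_obs(): the state, without advancing time (a new reading comes with each control period).
- eyes.snapshot(name): name is "scene" or "top" or "wrist"; returns (picture, depth): 400x640x3 uint8, red, green, blue; 400x640 float32, mm along the optical axis (not along the pixel's ray), 0 where there is no reading.
- eyes.camera_params(name): a dict with "fovy" (degrees; the focal length in pixels is half the picture's height over the tangent of half this angle, whatever the lens; pixels are square), "cx", "cy" (the principal point, pixels), "rvec" (rotation vector, rad) and "tvec" (3), from world to camera coordinates, as OpenCV has them; the wrist camera has in their place "tool_from_camera" (4x4, takes a point from camera to tool coordinates, whose origin is the TCP and whose axes are the flange's). Camera axes: x right, y down, z forward; pixel columns grow to the right and rows downward; lengths in mm; the calibration is good to about 2 mm. A picture is of the moment at which its call begins: read the wrist's pose just before it. camera_params takes no time and is no camera call.
- workorder.job_done(): hands the job in; it is judged then, once.
The state is a dict: "clock": time; "joints": joint angles; "dq": joint speeds; "effort": joint torques, N m; "eef_pos": TCP position; "eef_rot": TCP orientation; "ft_force": force on the tool from outside, world axes, zero at the start; "wrist_torque": the same for the moment, N m; "grip_width": opening from 0.0 (shut) to 1.0 (fully open); "grip_force": force on a finger pad.
Only numpy, scipy, OpenCV 4.12 (cv2) and the standard library are available. Lean on these libraries where they do the work, as an engineer would, in place of code of your own. Each camera call takes 0.05 s, during which the arm holds its last target. There are 200 camera calls.

## Working session

There is one attempt and no reset: what is moved stays moved. The work goes in short steps, Python scripts to look and compute and a tool call to move; the robot and the scene stay as the last step left them, time stands still between calls to the robot, and variables do not carry over. Pictures are saved under pics/ and viewed, at most 10 in all, crops included, and the job is handed in when it is done.

Besides the shell and the picture viewer there is one more tool, called after ">>>" as name(argument=value, ...) on one line, values as JSON. play_rows: Moves the arm, as the interface text tells. Shift numbers are shares of 200 mm and turn numbers shares of pi/2 rad, none past 1 either way. Its arguments: {"type":"object","properties":{"commands":{"type":"array"},"claw":{"type":"number"},"newtons":{"type":"number"}},"required":["commands"]}

```bash
ls; mkdir -p pics; cat > h.py <<'E'
import numpy as np, cv2, sys
from station import ctrl, eyes, workorder
def cam(n):
    p=eyes.camera_params(n); f=200/np.tan(np.radians(p['fovy'])/2)
    K=np.array([[f,0,p['cx']],[0,f,p['cy']],[0,0,1]])
    if n=='wrist':
        o=ctrl.get_obs(); T=np.eye(4);T[:3,:3]=o['eef_rot'];T[:3,3]=o['eef_pos']
        M=T@np.array(p['tool_from_camera']); return K,M[:3,:3],M[:3,3]
    R=cv2.Rodrigues(np.array(p['rvec'],float))[0]; t=np.array(p['tvec'],float).ravel()
    return K,R.T,-R.T@t
def plane(c,u,v,z):
    K,R,o=c; d=R@np.linalg.inv(K)@np.array([u,v,1.]); return o+d*(z-o[2])/d[2]
def cloud(c,D):
    K,R,o=c; v,u=np.mgrid[:D.shape[0],:D.shape[1]]
    return (np.stack([(u-K[0,2])/K[0,0]*D,(v-K[1,2])/K[1,1]*D,D],-1)@R.T)+o
def proj(c,P):
    K,R,o=c; q=K@(R.T@(np.array(P,float)-o)); return q[:2]/q[2]
E
python3 - <<'E'
from h import *
np.set_printoptions(precision=2,suppress=True)
for n in ['scene','top']:
    c=cam(n); I,D=eyes.snapshot(n); cv2.imwrite(f'pics/{n}0.png',I[...,::-1]); np.savez(f'{n}0.npz',I=I,D=D); print(n,eyes.camera_params(n),c[2])
print(ctrl.get_obs())
E
```

```text
pics
scene {'fovy': 45.91861067412279, 'cx': 313.6481256730832, 'cy': 196.73905164834395, 'rvec': array([ 2.28,  0.51, -0.24]), 'tvec': array([-558.05, -124.64, 1430.45])} [ 999.63 -772.97  881.12]
top {'fovy': 56.86071559683759, 'cx': 323.3436912565746, 'cy': 198.47598650259613, 'rvec': array([ 2.14, -2.16,  0.15]), 'tvec': array([  -6.31,  597.77, 1145.73])} [ 427.89  -11.55 1219.36]
{'clock': 0.1, 'joints': array([ 85.33,  28.75, -24.46,  88.88,  12.65,  65.22, -12.05]), 'dq': array([ 0.08, -0.14, -0.12, -0.04, -0.07, -0.08,  0.08]), 'effort': array([ -0.01, -56.79,  -5.84, -27.99,  -0.07,   0.02,   0.  ]), 'eef_pos': array([ 219.45, -611.19,  225.79]), 'eef_rot': array([[ 0.94,  0.34, -0.  ],
       [ 0.34, -0.94,  0.  ],
       [ 0.  , -0.  , -1.  ]]), 'ft_force': array([-0.55, -0.44,  0.45]), 'wrist_torque': array([-0.01, -0.01, -0.04]), 'grip_force': 0.0, 'grip_width': 0.9961721024680589}
```

View pics/scene0.png

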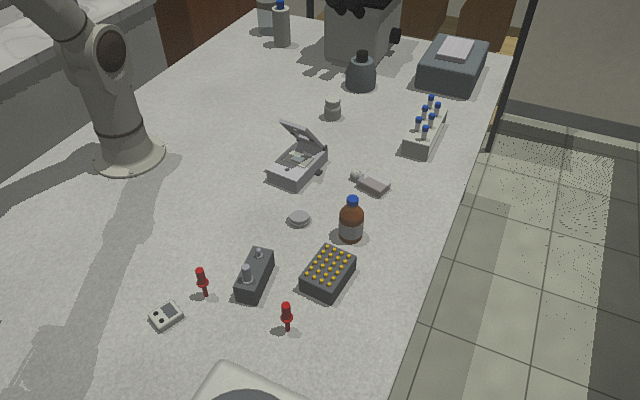

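View pics/top0.png

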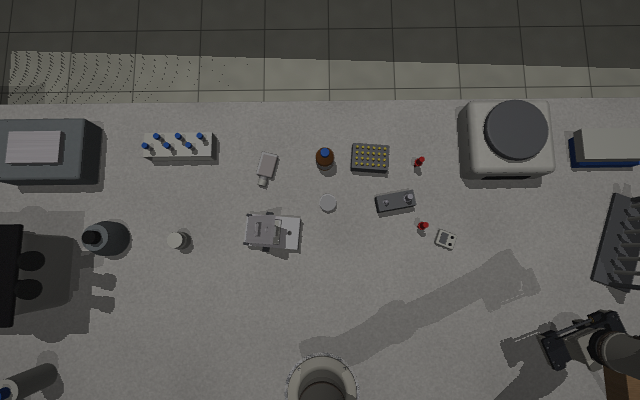

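The scene picture shows the clamp at about (298,163) with its lid half open, and the holder at (254,275). In the top picture they are at (273,232) and (395,201), with the big pin at the right end of the holder, around (410,197). The two red pins are decoys. Next I'll measure with depth.

```bash
python3 - <<'E'
from h import *
np.set_printoptions(precision=1,suppress=True)
z=np.load('top0.npz');I,D=z['I'],z['D'];c=cam('top');P=cloud(c,D)
a=cv2.resize(I[195:265,230:315],None,fx=7,fy=7,interpolation=cv2.INTER_NEAREST)
b=cv2.resize(I[180:220,365:425],None,fx=7,fy=7,interpolation=cv2.INTER_NEAREST)
b=cv2.copyMakeBorder(b,0,max(0,a.shape[0]-b.shape[0]),0,0,cv2.BORDER_CONSTANT)
s=np.hstack([a,b]); s=cv2.resize(s,None,fx=790/s.shape[1],fy=790/s.shape[1]); cv2.imwrite('pics/crop1.png',s[...,::-1]); print(s.shape)
def rect(u0,u1,v0,v1,lo,hi,nm):
    m=np.zeros(D.shape,bool); m[v0:v1,u0:u1]=1; m&=(P[...,2]>lo)&(P[...,2]<hi); Q=P[m]
    r=cv2.minAreaRect(Q[:,:2].astype(np.float32)); print(nm,len(Q),r,'medz',np.median(Q[:,2]),'mean',Q.mean(0)); return Q
rect(365,425,180,220,45,65,'holder top')
rect(365,425,180,220,66,115,'pins')
rect(365,425,180,220,90,115,'bigpin')
rect(235,310,200,262,35,62,'clamp top')
Q=rect(235,310,200,262,64,250,'lid')
rect(235,310,200,262,3,250,'clamp all')
# plane of lid
m=Q-Q.mean(0);u,s_,vt=np.linalg.svd(m,full_matrices=False);print(vt,s_, Q.min(0),Q.max(0))
E
```

```text
(381, 790, 3)
holder top 539 ((588.4000854492188, -243.4118194580078), (50.44609451293945, 120.4795913696289), 10.049057960510254) medz 54.65564730693063 mean [ 587.4 -240.6   54.7]
pins 58 ((589.0868530273438, -244.11183166503906), (15.371923446655273, 83.04410552978516), 7.567924976348877) medz 93.10493560323869 mean [ 589.9 -257.3   88.2]
bigpin 31 ((593.1371459960938, -277.2935485839844), (14.901602745056152, 14.667731285095215), 88.27239990234375) medz 100.00606186758296 mean [ 593.6 -277.1   99.1]
clamp top 978 ((494.83892822265625, 152.38088989257812), (170.90521240234375, 100.14043426513672), 84.53937530517578) medz 45.141763990864774 mean [489.8 129.2  45.7]
lid 682 ((496.9153137207031, 175.79998779296875), (94.35582733154297, 84.14288330078125), 83.87945556640625) medz 135.52889028512527 mean [496.2 171.5 128.9]
clamp all 2001 ((500.10382080078125, 157.0635223388672), (243.44400024414062, 200.01309204101562), 89.39366149902344) medz 46.36397494145808 mean [492.9 148.5  67.8]
[[ 0.1  0.6 -0.8]
 [ 1.  -0.1 -0. ]
 [-0.1 -0.8 -0.6]] [1189.7  647.7   66.5] [451.2 125.7  64. ] [541.1 226.2 179.8]
```

View pics/crop1.png

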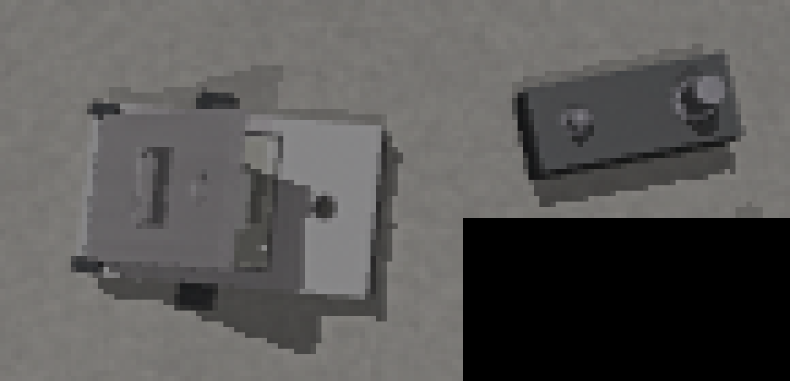

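The crop shows the open lid at left with its hinge on the left side. The base hole is at crop (322,206), which is full-image (289.1,232.8). The large pin is on the right at crop (705,90) and the small spare on the left at (578,122). Next I'll fix the numbers for the clamp frame.

```bash
cat >> h.py <<'E'
def delta(t):
    o=ctrl.get_obs(); return np.round(np.array(o['eef_rot']).T@(np.array(t,float)-o['eef_pos'])/200,3)
E
python3 - <<'E'
from h import *
np.set_printoptions(precision=3,suppress=True)
z=np.load('top0.npz');I=z['I'];c=cam('top')
g=cv2.cvtColor(I,cv2.COLOR_RGB2GRAY).astype(float)[229:238,285:294]; w=np.clip(np.median(g)-25-g,0,None); v,u=np.mgrid[229:238,285:294]
print('hole',plane(c,(u*w).sum()/w.sum(),(v*w).sum()/w.sum(),43),w.sum())
o=ctrl.get_obs();print(np.array(o['eef_rot']))
a=np.radians(84.54);d=np.array([np.cos(a),np.sin(a)]);C=np.array([494.84,152.38]);print('hinge',C+75*d,'hole',C-55*d)
print(delta([420,-400,240]),'world dir x,y in tool',np.array(o['eef_rot']).T)
E
```

```text
hole [489.981 101.318  43.   ] 985.0
[[ 0.941  0.338 -0.001]
 [ 0.338 -0.941  0.002]
 [ 0.    -0.002 -1.   ]]
hinge [501.976 227.04 ] hole [489.607  97.63 ]
[ 1.301 -0.655 -0.07 ] world dir x,y in tool [[ 0.941  0.338  0.   ]
 [ 0.338 -0.941 -0.002]
 [-0.001  0.002 -1.   ]]
```

>>> play_rows(commands=[{"delta_pos": [0.96, -0.45, -0.07], "rotation": [0, 0, 0]}, {"delta_pos": [0.96, -0.45, -0.07], "rotation": [0, 0, 0]}, {"delta_pos": [0.96, -0.45, -0.07], "rotation": [0, 0, 0]}, {"delta_pos": [0.96, -0.45, -0.07], "rotation": [0, 0, 0]}, {"delta_pos": [0.96, -0.45, -0.07], "rotation": [0, 0, 0]}, {"delta_pos": [0.96, -0.45, -0.07], "rotation": [0, 0, 0]}], claw=0, newtons=20)

```text
clock: 0.7
eef_pos: [372.7, -459.4, 240.9]
eef_rot: [[0.939, 0.344, 0.001], [0.344, -0.939, 0.001], [0.001, -0.0, -1.0]]
ft_force: [0.5, -1.3, -0.5]
grip_width: 0.527
grip_force: 0.0
```

>>> play_rows(commands=[{"delta_pos": [0.44, -0.725, 0], "rotation": [0, 0, 0]}, {"delta_pos": [0.44, -0.725, 0], "rotation": [0, 0, 0]}, {"delta_pos": [0.44, -0.725, 0], "rotation": [0, 0, 0]}, {"delta_pos": [0.44, -0.725, 0], "rotation": [0, 0, 0]}, {"delta_pos": [0.44, -0.725, 0], "rotation": [0, 0, 0]}])

```text
clock: 1.2
eef_pos: [403.6, -294.3, 240.7]
eef_rot: [[0.94, 0.341, -0.001], [0.341, -0.94, -0.0], [-0.001, -0.0, -1.0]]
ft_force: [0.3, 0.2, -0.3]
grip_width: 0.091
grip_force: 0.0
```

>>> play_rows(commands=[{"delta_pos": [0.44, -0.725, 0], "rotation": [0, 0, 0]}, {"delta_pos": [0.44, -0.725, 0], "rotation": [0, 0, 0]}, {"delta_pos": [0.44, -0.725, 0], "rotation": [0, 0, 0]}, {"delta_pos": [0.44, -0.725, 0], "rotation": [0, 0, 0]}, {"delta_pos": [0.44, -0.725, 0], "rotation": [0, 0, 0]}])

```text
clock: 1.7
eef_pos: [438.1, -129.1, 240.9]
eef_rot: [[0.94, 0.34, 0.001], [0.34, -0.94, -0.0], [0.001, 0.0, -1.0]]
ft_force: [-0.5, -0.7, 0.4]
grip_width: 0.004
grip_force: 0.0
```

```bash
python3 - <<'E'
from h import *
o=ctrl.get_obs();print(o['joints'],o['eef_pos'])
E
```

```text
[ 51.02710356   8.94464041 -41.22336267 114.11244452   6.84225789
  59.28296974 -63.4742928 ] [ 438.14332804 -129.12204322  240.91596156]
```

>>> play_rows(commands=[{"delta_pos": [0.44, -0.72, 0], "rotation": [0, 0, -0.72]}, {"delta_pos": [0.44, -0.72, 0], "rotation": [0, 0, -0.72]}, {"delta_pos": [0.44, -0.72, 0], "rotation": [0, 0, -0.72]}, {"delta_pos": [0.44, -0.72, 0], "rotation": [0, 0, -0.72]}, {"delta_pos": [0.44, -0.72, 0], "rotation": [0, 0, -0.72]}, {"delta_pos": [0.44, -0.72, 0], "rotation": [0, 0, -0.72]}, {"delta_pos": [0.44, -0.72, 0], "rotation": [0, 0, -0.72]}, {"delta_pos": [0.44, -0.72, 0], "rotation": [0, 0, -0.72]}, {"delta_pos": [0.44, -0.72, 0], "rotation": [0, 0, -0.72]}])

```text
clock: 2.6
eef_pos: [472.6, 31.8, 240.3]
eef_rot: [[0.1, 0.995, -0.001], [0.995, -0.1, -0.0], [-0.0, -0.001, -1.0]]
ft_force: [0.4, -0.6, -0.1]
grip_width: 0.005
grip_force: 0.0
```

```bash
python3 - <<'E'
from h import *
np.set_printoptions(precision=3,suppress=True)
c=cam('wrist');I,D=eyes.snapshot('wrist');cv2.imwrite('pics/w1.png',I[...,::-1])
o=ctrl.get_obs();print(o['joints'],o['eef_pos'],np.array(o['eef_rot']),delta([507,205,240]))
# lid face from wrist cloud
P=cloud(c,D);m=(D>0)&(abs(P[...,0]-500)<60)&(P[...,1]>90)&(P[...,1]<240)&(P[...,2]>70)&(P[...,2]<200);Q=P[m];print(len(Q))
if len(Q)>100:
    u,s,vt=np.linalg.svd(Q-Q.mean(0),full_matrices=False);print(Q.mean(0),vt,Q.min(0),Q.max(0))
E
```

```text
[ 43.231  14.846 -57.443 111.728  14.298  60.959 -26.224] [472.439  32.293 240.327] [[ 0.102  0.995 -0.001]
 [ 0.995 -0.102 -0.   ]
 [-0.    -0.001 -1.   ]] [0.877 0.084 0.001]
8055
[496.089 160.347 143.99 ] [[ 0.057  0.615 -0.787]
 [-0.995  0.096  0.002]
 [-0.077 -0.783 -0.617]] [451.481 125.769  84.179] [541.966 210.282 177.738]
```

View pics/w1.png

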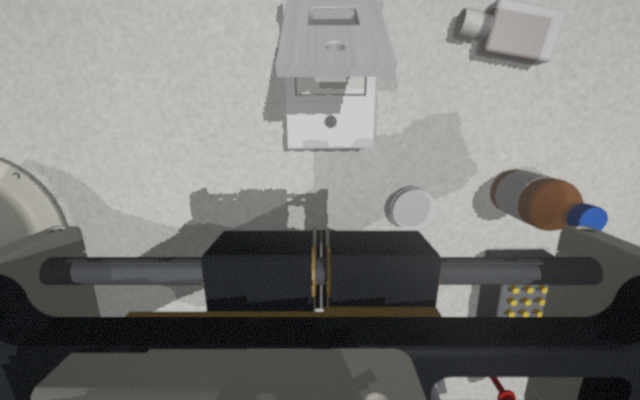

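The wrist picture shows the base hole at (330,121), with the lid above it at about 52°. The fingers are shut.

>>> play_rows(commands=[{"delta_pos": [0.785, 0.055, 0], "rotation": [0, 0, 0]}, {"delta_pos": [0.785, 0.055, 0], "rotation": [0, 0, 0]}, {"delta_pos": [0.785, 0.055, 0], "rotation": [0, 0, 0]}, {"delta_pos": [0.785, 0.055, 0], "rotation": [0, 0, 0]}, {"delta_pos": [0.785, 0.055, 0], "rotation": [0, 0, 0]}, {"delta_pos": [0.785, 0.055, 0.25], "rotation": [0, 0, 0]}, {"delta_pos": [0.785, 0.055, 0.5], "rotation": [0, 0, 0]}, {"delta_pos": [0.785, 0.055, 0.5], "rotation": [0, 0, 0]}, {"delta_pos": [0.785, 0.055, 0.5], "rotation": [0, 0, 0]}])

```text
clock: 3.55
eef_pos: [497.7, 188.7, 140.8]
eef_rot: [[0.098, 0.995, -0.002], [0.995, -0.098, -0.001], [-0.001, -0.002, -1.0]]
ft_force: [0.1, 0.5, 0.1]
grip_width: 0.007
grip_force: 0.0
```

```bash
python3 - <<'E'
from h import *
np.set_printoptions(precision=3,suppress=True)
o=ctrl.get_obs();p=o['eef_pos'];print(o['joints'],p,o['ft_force'])
d=np.array([.0954,.9954]);H=np.array([502,227.])
e0=(H-p[:2])@d
for t in [45,35,25,15,8,5,3,1.5]:
    a=np.radians(t);e=112*np.cos(a)-5*np.sin(a)-9.5;h=50+112*np.sin(a)+5*np.cos(a)
    print(t,round((e0-e)/200,3),round((p[2]-h)/200,3))
print('lateral',(p[:2]-H)@np.array([d[1],-d[0]]))
E
```

```text
[ 16.762  30.166 -51.446 109.463  28.878  54.435 -54.03 ] [497.68  188.731 140.79 ] [0.129 0.505 0.122]
45 -0.138 0.04
35 -0.204 0.112
25 -0.257 0.195
15 -0.294 0.285
8 -0.311 0.351
5 -0.316 0.38
3 -0.318 0.4
1.5 -0.319 0.414
lateral -0.6489010435583364
```

>>> play_rows(commands=[{"delta_pos": [-0.07, 0, 0.02], "rotation": [0, 0, 0]}, {"delta_pos": [-0.138, 0, 0.04], "rotation": [0, 0, 0]}, {"delta_pos": [-0.172, 0, 0.075], "rotation": [0, 0, 0]}, {"delta_pos": [-0.204, 0, 0.112], "rotation": [0, 0, 0]}, {"delta_pos": [-0.232, 0, 0.153], "rotation": [0, 0, 0]}, {"delta_pos": [-0.257, 0, 0.195], "rotation": [0, 0, 0]}, {"delta_pos": [-0.277, 0, 0.24], "rotation": [0, 0, 0]}, {"delta_pos": [-0.294, 0, 0.285], "rotation": [0, 0, 0]}, {"delta_pos": [-0.311, 0, 0.345], "rotation": [0, 0, 0]}, {"delta_pos": [-0.316, 0, 0.37], "rotation": [0, 0, 0]}])

```text
clock: 4.55
eef_pos: [490.7, 127.3, 65.1]
eef_rot: [[0.095, 0.995, -0.002], [0.995, -0.095, -0.0], [-0.001, -0.002, -1.0]]
ft_force: [0.8, -0.9, 0.7]
grip_width: 0.003
grip_force: 0.3
```

>>> play_rows(commands=[{"delta_pos": [0, 0, 0.015], "rotation": [0, 0, 0]}, {"delta_pos": [0, 0, 0.025], "rotation": [0, 0, 0]}, {"delta_pos": [0, 0, 0.035], "rotation": [0, 0, 0]}, {"delta_pos": [0, 0, 0.04], "rotation": [0, 0, 0]}, {"delta_pos": [0, 0, 0.04], "rotation": [0, 0, 0]}, {"delta_pos": [0, 0, 0.04], "rotation": [0, 0, 0]}])

```text
clock: 5.15
eef_pos: [491.6, 128.1, 59.0]
eef_rot: [[0.095, 0.996, 0.0], [0.996, -0.095, 0.0], [0.0, 0.0, -1.0]]
ft_force: [-2.4, -0.4, 3.6]
grip_width: 0.009
grip_force: 1.9
```

>>> play_rows(commands=[{"delta_pos": [0, 0, -0.2], "rotation": [0, 0, 0]}, {"delta_pos": [0, 0, -0.45], "rotation": [0, 0, 0]}, {"delta_pos": [-0.2, 0, -0.7], "rotation": [0, 0, 0]}, {"delta_pos": [-0.45, 0, -0.8], "rotation": [0, 0, 0]}, {"delta_pos": [-0.55, 0, -0.8], "rotation": [0, 0, 0]}, {"delta_pos": [-0.55, 0, -0.8], "rotation": [0, 0, 0]}, {"delta_pos": [-0.55, 0, -0.8], "rotation": [0, 0, 0]}, {"delta_pos": [-0.55, 0, -0.8], "rotation": [0, 0, 0]}], claw=0.5)

```text
clock: 5.95
eef_pos: [481.1, 19.5, 218.6]
eef_rot: [[0.094, 0.996, 0.0], [0.996, -0.094, 0.001], [0.001, 0.0, -1.0]]
ft_force: [-1.1, 0.6, -0.2]
grip_width: 0.499
grip_force: 0.0
```

```bash
python3 - <<'E'
from h import *
np.set_printoptions(precision=3,suppress=True)
o=ctrl.get_obs();c=cam('wrist');I,D=eyes.snapshot('wrist');cv2.imwrite('pics/w2.png',I[...,::-1]);np.savez('w2.npz',I=I,D=D)
print(o['joints'],o['eef_pos'],o['dq'])
P=cloud(c,D);m=(D>0)&(abs(P[...,0]-492)<46)&(P[...,1]>65)&(P[...,1]<230)&(P[...,2]>50)&(P[...,2]<75);Q=P[m]
print(len(Q),cv2.minAreaRect(Q[:,:2].astype(np.float32)))
A=np.c_[Q[:,:2],np.ones(len(Q))];print(np.linalg.lstsq(A,Q[:,2],rcond=None)[0])
print('pred px',proj(c,[489.6,97.6,60]))
E
```

```text
[ 44.276  18.406 -58.258 112.163  18.171  59.193 -27.527] [481.107  19.534 218.552] [-1.181  0.394 -0.175  0.066  0.108  0.136  0.24 ]
9767 ((493.51739501953125, 135.7164306640625), (125.23678588867188, 84.34703826904297), 84.5460205078125)
[-0.005 -0.054 70.06 ]
pred px [321.597 110.637]
```

View pics/w2.png

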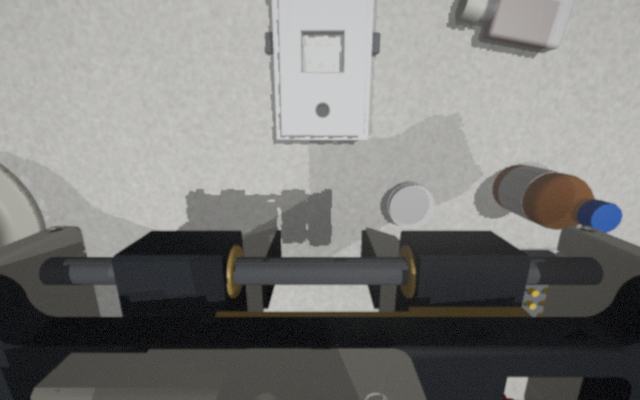

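Lid is at about 0.05 rad, resting on the slide. Its hole shows at (322,110). Next I'll view the big pin from the same relative pose, so calibration errors cancel.

>>> play_rows(commands=[{"delta_pos": [-0.91, 0.347, 0], "rotation": [0, 0, 0]}, {"delta_pos": [-0.91, 0.347, 0], "rotation": [0, 0, 0]}, {"delta_pos": [-0.91, 0.347, 0], "rotation": [0, 0, 0]}, {"delta_pos": [-0.91, 0.347, 0], "rotation": [0, 0, 0]}, {"delta_pos": [-0.91, 0.347, 0], "rotation": [0, 0, 0]}, {"delta_pos": [-0.91, 0.347, 0], "rotation": [0, 0, 0]}])

```text
clock: 6.6
eef_pos: [533.3, -168.5, 217.8]
eef_rot: [[0.095, 0.995, -0.001], [0.995, -0.095, 0.002], [0.002, -0.001, -1.0]]
ft_force: [-0.1, 2.0, 0.0]
grip_width: 0.502
grip_force: 0.0
```

>>> play_rows(commands=[{"delta_pos": [-0.91, 0.347, 0], "rotation": [0, 0, 0]}, {"delta_pos": [-0.91, 0.347, 0], "rotation": [0, 0, 0]}, {"delta_pos": [-0.91, 0.347, 0], "rotation": [0, 0, 0]}, {"delta_pos": [-0.91, 0.347, 0], "rotation": [0, 0, 0]}, {"delta_pos": [-0.91, 0.347, 0], "rotation": [0, 0, 0]}, {"delta_pos": [-0.91, 0.347, 0], "rotation": [0, 0, 0]}, {"delta_pos": [-0.91, 0.347, 0], "rotation": [0, 0, 0]}, {"delta_pos": [-0.91, 0.347, 0], "rotation": [0, 0, 0]}])

```text
clock: 7.4
eef_pos: [585.6, -353.8, 219.2]
eef_rot: [[0.09, 0.996, 0.0], [0.996, -0.09, 0.001], [0.001, 0.0, -1.0]]
ft_force: [0.1, -0.9, -0.2]
grip_width: 0.498
grip_force: 0.0
```

```bash
python3 - <<'E'
from h import *
np.set_printoptions(precision=3,suppress=True)
z=np.load('w2.npz');I=z['I'];s=np.s_[98:123,308:337];g=cv2.cvtColor(I,cv2.COLOR_RGB2GRAY)[s]
m=(g<110).astype(np.uint8);n,l,st,ce=cv2.connectedComponentsWithStats(m);k=1+np.argmax(st[1:,4]);u,v=ce[k]+[308,98];print('hole px',u,v,st[k],np.median(g))
p=eyes.camera_params('wrist');T=np.eye(4);T[:3,:3]=[[.094,.9956,0],[.9956,-.094,.001],[.001,0,-1]];T[:3,3]=[481.107,19.534,218.552];M=T@np.array(p['tool_from_camera']);K=cam('wrist')[0]
print('hole',plane((K,M[:3,:3],M[:3,3]),u,v,61.))
o=ctrl.get_obs();c=cam('wrist');I,D=eyes.snapshot('wrist');cv2.imwrite('pics/w3.png',I[...,::-1]);np.savez('w3.npz',I=I,D=D)
print(o['joints'],o['eef_pos'],np.array(o['eef_rot']))
P=cloud(c,D);near=(D>0)&(abs(P[...,0]-594)<60)&(abs(P[...,1]+243)<80)
Q=P[near&(P[...,2]>48)&(P[...,2]<56.5)];r=cv2.minAreaRect(Q[:,:2].astype(np.float32));print('holder',r)
for lo,hi in [(97,104),(60,96),(57,62)]:
    m=near&(P[...,2]>lo)&(P[...,2]<hi)&(P[...,1]<-245);Q=P[m];print(lo,len(Q),Q.mean(0) if len(Q) else 0,Q.min(0) if len(Q) else 0,Q.max(0) if len(Q) else 0)
    if lo==97:
        v,u=np.nonzero(m);(cx,cy),rr=cv2.minEnclosingCircle(np.c_[u,v].astype(np.float32));print('top circ',cx,cy,rr,plane(c,cx,cy,101))
E
```

```text
hole px 323.15384615384613 106.46153846153847 [10  7 10  6 26] 204.0
hole [491.558 101.512  61.   ]
[ 58.81   38.321 -46.772  83.236  28.545  70.76    3.619] [ 585.637 -353.793  219.207] [[ 0.09   0.996  0.   ]
 [ 0.996 -0.09   0.001]
 [ 0.001  0.    -1.   ]]
holder ((588.6195068359375, -243.57774353027344), (50.085140228271484, 120.15264892578125), 9.752793312072754)
97 317 [ 594.642 -278.059  101.192] [ 586.028 -286.885   98.454] [ 603.078 -269.4    102.998]
top circ 322.5 112.0 10.30786418914795 [ 594.373 -278.056  101.   ]
60 28 [ 592.567 -279.318   60.336] [ 582.858 -289.962   60.034] [ 606.148 -266.855   61.408]
57 201 [ 593.203 -279.248   59.055] [ 565.528 -298.242   57.016] [ 614.199 -249.304   61.408]
```

View pics/w3.png

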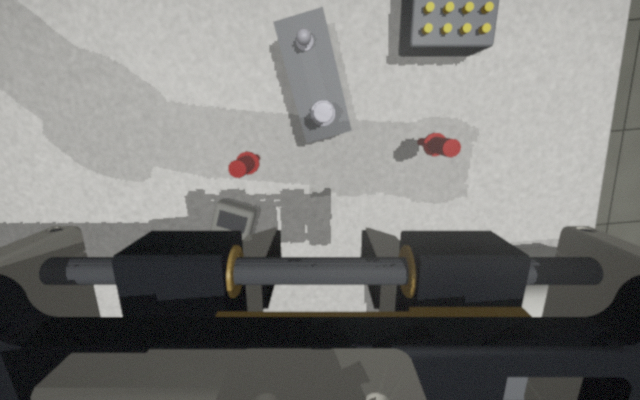

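The big pin's head is at (322,112), and the spare is at (304,40). The hole mask only caught part of the hole, so I'll redo it and compute the grasp move.

```bash
python3 - <<'E'
from h import *
np.set_printoptions(precision=3,suppress=True)
z=np.load('w2.npz');I=z['I'];s=np.s_[95:126,305:340];g=cv2.cvtColor(I,cv2.COLOR_RGB2GRAY)[s]
p=eyes.camera_params('wrist');T=np.eye(4);T[:3,:3]=[[.094,.9956,0],[.9956,-.094,.001],[.001,0,-1]];T[:3,3]=[481.107,19.534,218.552];M=T@np.array(p['tool_from_camera']);K=cam('wrist')[0];c=(K,M[:3,:3],M[:3,3])
for th in (140,155,170):
    n,l,st,ce=cv2.connectedComponentsWithStats((g<th).astype(np.uint8));k=1+np.argmax(st[1:,4]);x,y,w,h,_=st[k];print(th,st[k],plane(c,305+x+(w-1)/2,95+y+(h-1)/2,61.5),plane(c,305+ce[k][0],95+ce[k][1],61.5))
print(delta([594.4,-278.1,200]),delta([594.4,-278.1,66]))
E
```

```text
140 [ 11   8  13  14 139] [490.112  98.662  61.5  ] [490.413  98.581  61.5  ]
155 [ 11   8  14  14 154] [490.618  98.614  61.5  ] [490.252  98.605  61.5  ]
170 [ 10   7  15  16 174] [490.112  98.662  61.5  ] [490.349  98.437  61.5  ]
[0.384 0.01  0.096] [0.384 0.009 0.766]
```

>>> play_rows(commands=[{"delta_pos": [0.384, 0.01, 0.1], "rotation": [0, 0, 0]}, {"delta_pos": [0.384, 0.01, 0.1], "rotation": [0, 0, 0]}, {"delta_pos": [0.384, 0.01, 0.2], "rotation": [0, 0, 0]}, {"delta_pos": [0.384, 0.01, 0.35], "rotation": [0, 0, 0]}, {"delta_pos": [0.384, 0.01, 0.5], "rotation": [0, 0, 0]}, {"delta_pos": [0.384, 0.01, 0.65], "rotation": [0, 0, 0]}, {"delta_pos": [0.384, 0.01, 0.76], "rotation": [0, 0, 0]}, {"delta_pos": [0.384, 0.01, 0.76], "rotation": [0, 0, 0]}, {"delta_pos": [0.384, 0.01, 0.76], "rotation": [0, 0, 0]}])

```text
clock: 8.35
eef_pos: [594.4, -280.0, 67.4]
eef_rot: [[0.094, 0.996, 0.0], [0.996, -0.094, 0.0], [0.0, 0.0, -1.0]]
ft_force: [0.1, -0.8, 0.1]
grip_width: 0.503
grip_force: 0.0
```

```bash
python3 - <<'E'
from h import *
np.set_printoptions(precision=3,suppress=True)
o=ctrl.get_obs();print(o['clock'],o['eef_pos'],np.array(o['eef_rot']),o['ft_force'],delta([594.4,-278.1,66]))
E
```

```text
8.35 [ 594.405 -280.      67.399] [[ 0.094  0.996  0.   ]
 [ 0.996 -0.094  0.   ]
 [ 0.     0.    -1.   ]] [ 0.122 -0.784  0.103] [ 0.009 -0.001  0.007]
```

Now I'll correct by 0.009 along tool x, then grip.

>>> play_rows(commands=[{"delta_pos": [0.009, 0, 0.005], "rotation": [0, 0, 0]}, {"delta_pos": [0.009, 0, 0.005], "rotation": [0, 0, 0]}, {"delta_pos": [0.009, 0, 0.005], "rotation": [0, 0, 0]}])

```text
clock: 8.65
eef_pos: [595.0, -279.2, 67.1]
eef_rot: [[0.095, 0.996, 0.002], [0.996, -0.095, -0.001], [-0.001, 0.002, -1.0]]
ft_force: [0.0, 0.4, 0.4]
grip_width: 0.495
grip_force: 0.0
```

>>> play_rows(commands=[{"delta_pos": [0, 0, 0], "rotation": [0, 0, 0]}, {"delta_pos": [0, 0, 0], "rotation": [0, 0, 0]}, {"delta_pos": [0, 0, 0], "rotation": [0, 0, 0]}, {"delta_pos": [0, 0, 0], "rotation": [0, 0, 0]}, {"delta_pos": [0, 0, 0], "rotation": [0, 0, 0]}, {"delta_pos": [0, 0, 0], "rotation": [0, 0, 0]}, {"delta_pos": [0, 0, 0], "rotation": [0, 0, 0]}, {"delta_pos": [0, 0, 0], "rotation": [0, 0, 0]}], claw=0, newtons=40)

```text
clock: 9.45
eef_pos: [594.3, -279.1, 65.7]
eef_rot: [[0.095, 0.995, 0.0], [0.995, -0.095, -0.0], [-0.0, 0.0, -1.0]]
ft_force: [-0.5, 0.8, 0.0]
grip_width: 0.183
grip_force: 40.0
```

>>> play_rows(commands=[{"delta_pos": [0, 0, -0.15], "rotation": [0, 0, 0]}, {"delta_pos": [0, 0, -0.3], "rotation": [0, 0, 0]}, {"delta_pos": [0, 0, -0.5], "rotation": [0, 0, 0]}, {"delta_pos": [0.05, -0.02, -0.6], "rotation": [0, 0, 0]}, {"delta_pos": [0.2, -0.08, -0.6], "rotation": [0, 0, 0]}, {"delta_pos": [0.4, -0.15, -0.6], "rotation": [0, 0, 0]}, {"delta_pos": [0.6, -0.23, -0.6], "rotation": [0, 0, 0]}, {"delta_pos": [0.8, -0.3, -0.6], "rotation": [0, 0, 0]}, {"delta_pos": [0.91, -0.35, -0.6], "rotation": [0, 0, 0]}, {"delta_pos": [0.91, -0.35, -0.6], "rotation": [0, 0, 0]}])

```text
clock: 10.45
eef_pos: [540.6, -86.1, 186.1]
eef_rot: [[0.088, 0.996, -0.0], [0.996, -0.088, 0.001], [0.001, -0.001, -1.0]]
ft_force: [1.3, 0.9, -0.9]
grip_width: 0.187
grip_force: 40.0
```

>>> play_rows(commands=[{"delta_pos": [0.15, -0.05, 0], "rotation": [0, 0, 0]}, {"delta_pos": [0.35, -0.13, 0], "rotation": [0, 0, 0]}, {"delta_pos": [0.55, -0.21, 0], "rotation": [0, 0, 0]}, {"delta_pos": [0.75, -0.29, 0], "rotation": [0, 0, 0]}, {"delta_pos": [0.86, -0.33, 0], "rotation": [0, 0, 0]}, {"delta_pos": [0.91, -0.35, 0], "rotation": [0, 0, 0]}, {"delta_pos": [0.91, -0.35, 0], "rotation": [0, 0, 0]}, {"delta_pos": [0.91, -0.35, 0], "rotation": [0, 0, 0]}, {"delta_pos": [0.91, -0.35, 0], "rotation": [0, 0, 0]}])

```text
clock: 11.35
eef_pos: [490.1, 94.4, 185.5]
eef_rot: [[0.098, 0.995, -0.0], [0.995, -0.098, -0.001], [-0.001, -0.0, -1.0]]
ft_force: [0.0, -0.9, -0.6]
grip_width: 0.189
grip_force: 40.0
```

```bash
python3 - <<'E'
from h import *
np.set_printoptions(precision=3,suppress=True)
o=ctrl.get_obs();print(o['clock'],o['eef_pos'],np.array(o['eef_rot']),o['ft_force'],o['grip_force'],delta([490,97,126]),o['joints'])
I,D=eyes.snapshot('scene');s=cv2.resize(I[70:240,240:400],None,fx=3.5,fy=3.5,interpolation=cv2.INTER_CUBIC);cv2.imwrite('pics/s2.png',s[...,::-1])
o=ctrl.get_obs();print(o['eef_pos'],delta([490,97,126]))
E
```

```text
11.35 [490.09   94.383 185.46 ] [[ 0.098  0.995 -0.   ]
 [ 0.995 -0.098 -0.001]
 [-0.001 -0.    -1.   ]] [ 0.046 -0.905 -0.574] 39.990034103393555 [ 0.013 -0.002  0.297] [ 31.744  23.182 -55.465 111.825  22.853  56.744 -40.092]
[490.016  94.593 185.486] [ 0.012 -0.001  0.297]
```

View pics/s2.png

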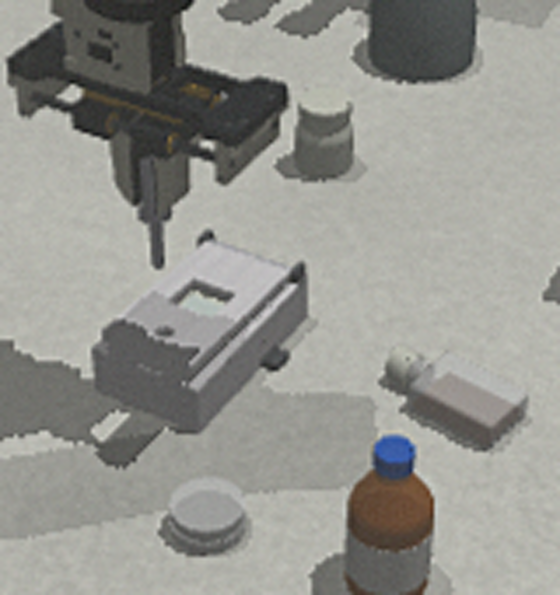

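The crop shows the pin held upright with its tip at about (158,265). The lid hole is at about (165,330), with nothing in the way. Next is to centre the pin and lower it to just above the lid.

>>> play_rows(commands=[{"delta_pos": [0.012, 0, 0.1], "rotation": [0, 0, 0]}, {"delta_pos": [0.012, 0, 0.2], "rotation": [0, 0, 0]}, {"delta_pos": [0.012, 0, 0.25], "rotation": [0, 0, 0]}, {"delta_pos": [0.012, 0, 0.27], "rotation": [0, 0, 0]}, {"delta_pos": [0.012, 0, 0.27], "rotation": [0, 0, 0]}, {"delta_pos": [0.012, 0, 0.27], "rotation": [0, 0, 0]}])

```text
clock: 12.0
eef_pos: [490.3, 99.0, 132.4]
eef_rot: [[0.095, 0.995, 0.001], [0.995, -0.095, 0.0], [0.0, 0.001, -1.0]]
ft_force: [-0.2, 0.3, -0.7]
grip_width: 0.193
grip_force: 40.0
```

```bash
python3 - <<'E'
from h import *
np.set_printoptions(precision=3,suppress=True)
o=ctrl.get_obs();print(o['clock'],o['eef_pos'],np.array(o['eef_rot']),o['ft_force'],delta([490,97,126]))
c=cam('scene');I,D=eyes.snapshot('scene');P=cloud(c,D)
m=(D>0)&(abs(P[...,0]-490)<25)&(abs(P[...,1]-98)<25)&(P[...,2]>72)&(P[...,2]<125);Q=P[m]
for lo in range(72,124,6):
    q=Q[(Q[:,2]>=lo)&(Q[:,2]<lo+6)]
    if len(q):print(lo,len(q),q.mean(0))
E
```

```text
12.0 [490.266  99.005 132.373] [[ 0.095  0.995  0.001]
 [ 0.995 -0.095  0.   ]
 [ 0.     0.001 -1.   ]] [-0.207  0.334 -0.655] [-0.01  -0.     0.032]
72 1 [491.8    99.34   77.504]
78 6 [490.278  97.801  81.567]
84 8 [491.586  98.628  87.873]
90 4 [493.481  97.755  92.981]
96 9 [490.529  98.76   98.479]
102 3 [490.981  96.141 105.725]
108 6 [490.169  98.229 111.282]
120 14 [492.981  95.659 122.844]
```

>>> play_rows(commands=[{"delta_pos": [-0.007, 0, 0.01], "rotation": [0, 0, 0]}, {"delta_pos": [-0.007, 0, 0.02], "rotation": [0, 0, 0]}, {"delta_pos": [-0.007, 0, 0.02], "rotation": [0, 0, 0]}, {"delta_pos": [-0.007, 0, 0.02], "rotation": [0, 0, 0]}])

```text
clock: 12.45
eef_pos: [489.5, 97.6, 127.8]
eef_rot: [[0.095, 0.995, 0.0], [0.995, -0.095, -0.0], [-0.0, 0.0, -1.0]]
ft_force: [0.5, -0.7, -1.2]
grip_width: 0.189
grip_force: 40.0
```

```bash
python3 - <<'E'
from h import *
np.set_printoptions(precision=3,suppress=True)
o=ctrl.get_obs();print(o['clock'],o['eef_pos'],o['ft_force'],delta([490,97,126]))
c=cam('wrist');I,D=eyes.snapshot('wrist');s=cv2.resize(I[150:400,200:440],None,fx=2.4,fy=2.4,interpolation=cv2.INTER_CUBIC);cv2.imwrite('pics/w4.png',s[...,::-1])
print(proj(c,[490.2,98.5,61.5]))
c=cam('top');I,D=eyes.snapshot('top');print(ctrl.get_obs()['eef_pos'],delta([490,97,126]))
E
```

```text
12.45 [489.529  97.572 127.782] [ 0.494 -0.668 -1.169] [-0.003  0.003  0.009]
[321.167 209.491]
[489.567  97.621 127.795] [-0.003  0.002  0.009]
```

>>> play_rows(commands=[{"delta_pos": [-0.002, 0.002, 0.02], "rotation": [0, 0, 0]}, {"delta_pos": [-0.002, 0.002, 0.035], "rotation": [0, 0, 0]}, {"delta_pos": [-0.002, 0.002, 0.05], "rotation": [0, 0, 0]}, {"delta_pos": [-0.002, 0.002, 0.065], "rotation": [0, 0, 0]}, {"delta_pos": [-0.002, 0.002, 0.08], "rotation": [0, 0, 0]}, {"delta_pos": [-0.002, 0.002, 0.08], "rotation": [0, 0, 0]}])

```text
clock: 13.15
eef_pos: [489.5, 97.1, 111.2]
eef_rot: [[0.095, 0.996, -0.001], [0.996, -0.095, -0.0], [-0.0, -0.001, -1.0]]
ft_force: [-0.7, -0.3, -1.3]
grip_width: 0.188
grip_force: 40.0
```

>>> play_rows(commands=[{"delta_pos": [0, 0, 0.015], "rotation": [0, 0, 0]}, {"delta_pos": [0, 0, 0.03], "rotation": [0, 0, 0]}, {"delta_pos": [0, 0, 0.045], "rotation": [0, 0, 0]}, {"delta_pos": [0, 0, 0.06], "rotation": [0, 0, 0]}, {"delta_pos": [0, 0, 0.08], "rotation": [0, 0, 0]}, {"delta_pos": [0, 0, 0.1], "rotation": [0, 0, 0]}, {"delta_pos": [0, 0, 0.11], "rotation": [0, 0, 0]}, {"delta_pos": [0, 0, 0.11], "rotation": [0, 0, 0]}])

```text
clock: 13.95
eef_pos: [489.6, 97.1, 89.4]
eef_rot: [[0.095, 0.995, -0.001], [0.995, -0.095, -0.0], [-0.0, -0.001, -1.0]]
ft_force: [0.2, 0.9, -1.2]
grip_width: 0.185
grip_force: 40.0
```

>>> play_rows(commands=[{"delta_pos": [0, 0, 0.02], "rotation": [0, 0, 0]}, {"delta_pos": [0, 0, 0.04], "rotation": [0, 0, 0]}, {"delta_pos": [0, 0, 0.06], "rotation": [0, 0, 0]}, {"delta_pos": [0, 0, 0.075], "rotation": [0, 0, 0]}, {"delta_pos": [0, 0, 0.09], "rotation": [0, 0, 0]}, {"delta_pos": [0, 0, 0.1], "rotation": [0, 0, 0]}, {"delta_pos": [0, 0, 0.1], "rotation": [0, 0, 0]}])

```text
clock: 14.65
eef_pos: [489.8, 97.0, 69.6]
eef_rot: [[0.095, 0.995, -0.0], [0.995, -0.095, -0.0], [-0.0, -0.0, -1.0]]
ft_force: [-0.5, -0.3, 0.4]
grip_width: 0.19
grip_force: 40.0
```

>>> play_rows(commands=[{"delta_pos": [0, 0, 0.007], "rotation": [0, 0, 0]}, {"delta_pos": [0, 0, 0.014], "rotation": [0, 0, 0]}, {"delta_pos": [0, 0, 0.02], "rotation": [0, 0, 0]}, {"delta_pos": [0, 0, 0.02], "rotation": [0, 0, 0]}, {"delta_pos": [0, 0, 0.02], "rotation": [0, 0, 0]}])

```text
clock: 15.15
eef_pos: [490.1, 97.2, 65.7]
eef_rot: [[0.095, 0.995, 0.0], [0.995, -0.095, 0.0], [0.0, 0.0, -1.0]]
ft_force: [-0.4, -1.6, 2.0]
grip_width: 0.187
grip_force: 40.0
```

>>> play_rows(commands=[{"delta_pos": [0, 0, 0.005], "rotation": [0, 0, 0]}, {"delta_pos": [0, 0, 0.01], "rotation": [0, 0, 0]}, {"delta_pos": [0, 0, 0.01], "rotation": [0, 0, 0]}, {"delta_pos": [0, 0, 0.01], "rotation": [0, 0, 0]}])

```text
clock: 15.55
eef_pos: [490.2, 97.2, 65.4]
eef_rot: [[0.095, 0.995, 0.001], [0.995, -0.095, -0.002], [-0.002, 0.001, -1.0]]
ft_force: [-6.3, -4.0, 21.5]
grip_width: 0.184
grip_force: 40.0
```

>>> play_rows(commands=[{"delta_pos": [0, 0, 0], "rotation": [0, 0, 0]}, {"delta_pos": [0, 0, 0], "rotation": [0, 0, 0]}, {"delta_pos": [0, 0, 0], "rotation": [0, 0, 0]}, {"delta_pos": [0, 0, 0], "rotation": [0, 0, 0]}, {"delta_pos": [0, 0, 0], "rotation": [0, 0, 0]}])

```text
clock: 16.05
eef_pos: [490.2, 97.2, 65.4]
eef_rot: [[0.095, 0.995, 0.001], [0.995, -0.095, -0.002], [-0.001, 0.001, -1.0]]
ft_force: [-6.2, -3.4, 22.0]
grip_width: 0.188
grip_force: 40.0
```

```bash
python3 - <<'E'
from h import *
c=cam('scene');I,D=eyes.snapshot('scene');P=cloud(c,D)
d=np.array([.0954,.9954]);H=np.array([502,227.]);e=(H-P[...,:2])@d;l=(P[...,:2]-H)@np.array([d[1],-d[0]])
m=(D>0)&(abs(l)<38)&(e>15)&(e<150)&(P[...,2]>50)&(P[...,2]<63)&~((abs(l)<25)&(e>50));print(m.sum(),np.polyfit(e[m],P[...,2][m],1))
E
```

```text
120 [1.01947748e-02 5.38548234e+01]
```

```bash
python3 -c "
from h import *
print(workorder.job_done())"
```

```text
the job is handed in; nothing more can be done
None
```

I closed the lid, pushed the large pin through it to its hard stop (depth measured slope of the lid about 0.01 rad), and handed the job in at about 16 s with the gripper still holding the pin at 40 N and pressing about 22 N; the hand-in returned no verdict.

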